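Pin the lens drilling jig at its centre station

TASK

Set the lens drilling jig to its centre station and lock it: slide the lens carriage until its red centre line meets the white line on the blue block, push the red-knobbed index pin fully home through the block and the centre hole of the carriage's index bar, then flip the yellow keeper down over the neck of the pin so that it cannot work out. Leave the other things on the bench where they are.

Things in the scene. Friction and masses are not known exactly. Their poses are not given: they have to be found in the camera images.
- jig: Lens drilling jig, fixed: grey base 176x280x18 mm, two rods along y (end blocks at y +/-130, 54 high), blue bridge over the lens at the back (x -2..86, y +/-23, top 107). Origin: mid-base on the bench top. x = the way the pin is driven (about away from the robot), y left along the rods, z up. Blue index block in front: x -92..-62, y +/-46, z 18..66 mm, white line across its top at y = 0.
- bore_mouth (a point): Centre of the mouth of the block's bore, on the block's front face: jig x -92, y 0, z 46 mm. The bore runs along jig x, 13 mm in diameter, 30 mm long. Axes as the jig's. Below the pin a blue ledge 20 mm wide sticks out of the block by 37 mm, its top 34 mm above the bench; the collar and knob slide on it.
- carriage (a joint): Lens carriage along the rods, m: 0 = centre station (red line on its front edge meets the block's white line, centre hole in line with the bore), positive to jig +y, stops at +/-0.068; starts at -0.066 to -0.034. Stiff (about 2.5 N), stays where left. The pin enters only if a hole is within about 4 mm of the bore; its tapered nose then draws the carriage in line.
- centre_hole (a point): Centre of the carriage's middle (wanted) index hole, on the front face of its upright steel index bar (jig x -60..-48, z 26..66 mm, 2 mm behind the block). Hole 15 mm in diameter; two more, not wanted, 30 mm to each side. Lines on the bar's top edge mark them: red the centre, black the others.
- slide_handle (a point): Black upright handle on top of the carriage, for pushing it: stem 16 mm in diameter from the carriage's top (z 66 mm) to a button 22 mm wide, 94 to 106 mm high. This point: on its axis, z 92 mm; with the carriage at 0 it is at jig x -34, y -30 mm. Lens jaws behind it (jig x 3 and up) reach z 86 mm.
- index_pin: Index pin, loose, 90 g, level along jig x, nose in the bore, collar on the ledge. Origin: on its axis at the shoulder that meets the block's face (bore_mouth) when home; x to the nose. Shank 12 mm dia, 46 long, then 8 mm taper; behind: collar 22 dia x 4, neck 10 dia x 11, red knob 22 dia x 20, its flat end at x -35 mm. Starts 25 to 31 mm short of home; slides easily.
- keeper (a joint): Yellow drop keeper, rad: 0 = down across the pin's neck (stop), 1.57 = upright, 1.85 = leaning to jig +y on its stop, as it starts. Turns freely on a stud along jig x at jig y +30, z 46 mm; plate 5 mm thick, 64 long, its middle 9.5 mm in front of the block's face. Tipped to -y below about 1.1 it falls shut by its weight. Closes only with the pin within 2 mm of home; shut early it bars the pin.
- keeper_tab (a point): Middle of the keeper's thumb tab, a lip 12 mm long at the keeper's free end, 60 mm from its pivot, reaching from 10 to 28 mm in front of the block's face. About 100 mm above the bench when raised (then at jig y about +62 mm), 63 mm when down (jig y -28). Pushed towards jig -y it flips the keeper.
- lens_clock_head: Obstacle, fixed: tall white bench instrument with a box and a yellow hand instrument on top, left of the jig between y +0.04 and +0.33 m, x 0.42 to 0.70 m, up to 0.47 m high. It stands between the arm's start and the jig: go round in front of it (x below 0.36) or high.
- drop_bottle: Bystander: green drop bottle, 36 mm in diameter, 120 mm high; origin at its foot.
- tape_roll: Bystander: roll of cream tape lying flat, 68 mm in diameter, 19 mm high.
- blue_driver: Bystander: small blue screwdriver lying flat, 113 mm long along its x, 10 mm thick.
- red_marker: Bystander: red pen lying flat near the bench's front edge, 118 mm long along its x, 12 mm thick.

How it is judged:
By the outcome, as a careful person would: the job done as asked, in the order asked, and still so for the second after the job is handed in, with the robot touching nothing.
It also fails if it takes over 58 s, if anything falls off the work surface, if the arm or the gripper's body presses on something with over 40 N, if the wrist force passes 120 N, or if a joint passes its speed limit or range.

ROBOT

A 6-joint arm with a two-finger parallel gripper is mounted at the origin on a cart in front of the work surface, level with it; the furniture and walls round the work are solid. World frame = base frame: x ahead of the robot, y to its left, z up, the work surface at z = 0. Lengths are in m, angles in rad, forces in N, time in s.
With the tool pointing down it reaches from about 0.375 to 0.9 m from the base axis. Payload 3.1 kg.
Tool frame: the origin (TCP) lies on the centre line of the jaws, within the pads' length; the fingertips stand 14 mm ahead of it and the grasp point (between the pads) lies 5 mm behind it; z points along the fingers, y is the line along which they close (so a half turn about z gives the same grasp; the last joint's range is limited). The gripper opens to 87 mm and grips with 3 to 60 N. Pads are 19 mm wide; open, the fingers measure 117 mm over their backs; the gripper's body (75 mm by 190 mm) begins 51 mm behind the grasp point.
Start: joints at [-1.379, 0.527, 1.433, -0, 1.181, -0.178], TCP at [0.226, -0.582, 0.237] pointing down, gripper open.
Joint ranges: [-3.08, 3.08], [-0.75, 2.2], [0.22, 2.44], [-1.43, 4.57], [0, 2.65], [-2.85, 2.85]. Speed limits (rad/s): [2.79, 2.79, 3.14, 3.14, 3.14, 3.14].

INTERFACE

Orientations are given as a unit quaternion [x, y, z, w].
In Python, from rig import robot gives the robot as it stands.
- The arm moves only by the tool move_arm, never from a script. Its argument "commands" is a list of rows, each an object with "hand": the finger opening in cm, from 0 to 8.7; "travel": the shift along the tool's x, y, z in cm, a list of three; "twist": the turn, a rotation vector about the tool's x, y, z in degrees, a list of three. In form: [{"hand": hand, "travel": [dx, dy, dz], "twist": [wx, wy, wz]}, ...]. A call has 1 to 5 rows; each row shifts and turns the commanded pose from where the row before left it, along the tool's axes as they then stand; what a row does not reach is not made up. A row lasts 1/12 s, in which the tool goes at most 41.7 mm and 7.16 degrees, less where a joint would pass 70% of its speed; a pose out of reach is approached as far as the arm can. A call is refused whole if a number of a shift passes 4.17 or a number of a turn 7.16, either way. A call with a gripper value outside its range is refused whole. The fingers move at their own pace and stop on an object; "force" is the grip in N (left out, the last holds). Time passes only in rows, so rows that do not move let the fingers close. It gives the time, the measured TCP pose, the force, the opening and the grip force at its end, in the units of the state.
- robot.get_obs(): the state, without advancing time (a new reading comes with each control period).
- robot.camera(name): name is "scene" or "side" or "wrist"; returns a dict with "frame" (420x560x3 uint8, red, green, blue), "fov_y" (degrees; the focal length in pixels is half the picture's height over the tangent of half this angle, whatever the lens; pixels are square), "cx", "cy" (the principal point, pixels), "extrinsics" (4x4, takes a point from camera to world coordinates); the wrist camera has in their place "T_tool_cam" (4x4, takes a point from camera to tool coordinates, whose origin is the TCP and whose axes are the flange's). Camera axes: x right, y down, z forward; pixel columns grow to the right and rows downward; lengths in m; the calibration is good to about 2 mm. A picture is of the moment at which its call begins: read the wrist's pose just before it. There is no depth.
- robot.hand_in(): hands the job in; it is judged then, once.
The state is a dict: "time": time; "q": joint angles; "joint_velocities": joint speeds; "joint_torque": joint torques, N m; "position": TCP position; "tool_rot": TCP orientation; "ft_force": force on the tool from outside, world axes, zero at the start; "moment": the same for the moment, N m; "grip_width": finger opening in m; "grip_force": force on a finger pad.
Only numpy, scipy, OpenCV 4.12 (cv2) and the standard library are available. Lean on these libraries where they do the work, as an engineer would, in place of code of your own. Each camera call takes 0.05 s, during which the arm holds its last target. There are 200 camera calls.

## Working session

There is one attempt and no reset: what is moved stays moved. The work goes in short steps, Python scripts to look and compute and a tool call to move; the robot and the scene stay as the last step left them, time stands still between calls to the robot, and variables do not carry over. Pictures are saved under pics/ and viewed, at most 10 in all, crops included, and the job is handed in when it is done.

Besides the shell and the picture viewer there is one more tool, called as name(argument=value, ...) on one line, values as JSON. move_arm: Moves the arm, as the interface text tells. Its arguments: {"type":"object","properties":{"commands":{"type":"array"},"force":{"type":"number"}},"required":["commands"]}

```bash
mkdir -p pics
cat > h.py <<'E'
import numpy as np, cv2, json
from rig import robot
from scipy.spatial.transform import Rotation as R
def grab(n,fn=None):
    o=robot.get_obs(); c=robot.camera(n)
    if n=="wrist":
        T=np.eye(4);T[:3,:3]=R.from_quat(o["tool_rot"]).as_matrix();T[:3,3]=o["position"]
        c["extrinsics"]=T@np.array(c["T_tool_cam"])
    if fn: cv2.imwrite("pics/"+fn,cv2.cvtColor(c["frame"],cv2.COLOR_RGB2BGR))
    return c
def ray(c,u,v):
    f=210/np.tan(np.radians(c["fov_y"])/2);E=np.array(c["extrinsics"])
    d=E[:3,:3]@np.array([(u-c["cx"])/f,(v-c["cy"])/f,1]);return E[:3,3],d/np.linalg.norm(d)
def plane(c,u,v,z):
    p,d=ray(c,u,v);return p+d*(z-p[2])/d[2]
def proj(c,P):
    f=210/np.tan(np.radians(c["fov_y"])/2);E=np.linalg.inv(np.array(c["extrinsics"]))
    q=E[:3,:3]@np.asarray(P,float)+E[:3,3];return f*q[0]/q[2]+c["cx"],f*q[1]/q[2]+c["cy"]
E
python3 - <<'E'
from h import *
a=grab("scene","s1.png");b=grab("side","d1.png")
for c in(a,b):print(c["fov_y"],c["cx"],c["cy"],np.round(c["extrinsics"],3).tolist(),c["frame"].shape)
o=robot.get_obs();print(o["position"],o["tool_rot"],o["time"])
c=robot.camera("wrist");print(np.round(c["T_tool_cam"],3).tolist())
E
```

```text
44.89527441329169 274.52123396919404 213.34858278654582 [[-0.874, -0.271, 0.404, -0.021], [-0.486, 0.517, -0.704, 0.866], [-0.018, -0.812, -0.584, 0.88], [0.0, 0.0, 0.0, 1.0]] (420, 560, 3)
45.65739384940112 273.1469827221338 208.32250385780318 [[0.879, -0.203, 0.431, -0.068], [-0.476, -0.321, 0.819, -1.155], [-0.028, -0.925, -0.379, 0.598], [0.0, 0.0, 0.0, 1.0]] (420, 560, 3)
[ 0.22638749 -0.58187679  0.23565888] [ 9.82860313e-01  1.84349234e-01 -9.90090305e-06 -9.82399306e-04] 0.1
[[0.001, -0.962, -0.273, 0.075], [1.0, 0.001, -0.001, 0.0], [0.001, -0.273, 0.962, -0.147], [0.0, 0.0, 0.0, 1.0]]
```

View pics/s1.png

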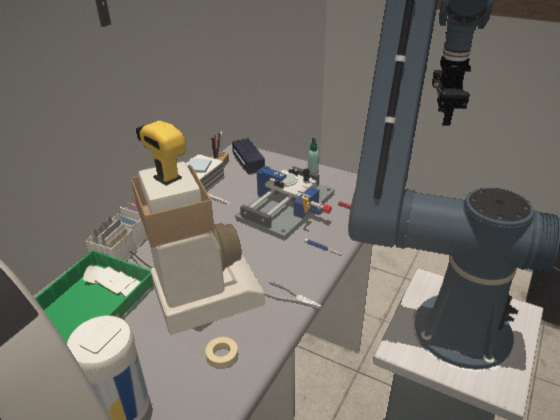

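View pics/d1.png

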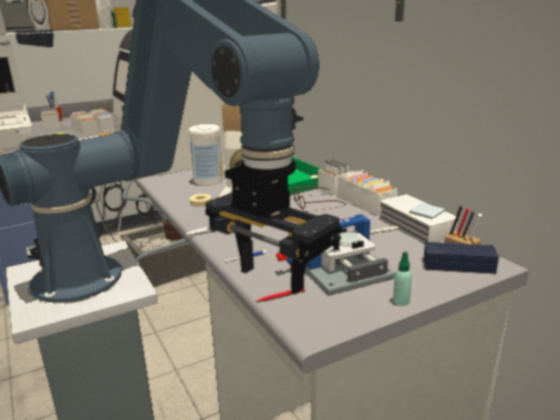

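The scene view shows the jig at about (290,203), with the red knob at (327,208) and the blue block at (306,203). In the side view the gripper partly hides the jig at (345,265). I'll enlarge both.

Run:
```python
from h import *
a=cv2.imread("pics/s1.png")[155:245,225:365];b=cv2.imread("pics/d1.png")[195:315,250:420]
A=cv2.resize(a,(800,514),interpolation=cv2.INTER_CUBIC)
cv2.imwrite("pics/z1.png",A)
c=grab("scene")
for u,v,z in [(327,208,.046),(306,195,.066),(290,203,.018),(282,231,.0),(237,213,0),(334,190,0)]:print(u,v,plane(c,u,v,z).round(3))
```

```text
327 208 [ 0.438 -0.233  0.046]
306 195 [ 0.507 -0.238  0.066]
290 203 [ 0.561 -0.243  0.018]
282 231 [ 0.529 -0.132  0.   ]
237 213 [ 0.689 -0.146  0.   ]
334 190 [ 0.484 -0.394  0.   ]
```

View pics/z1.png

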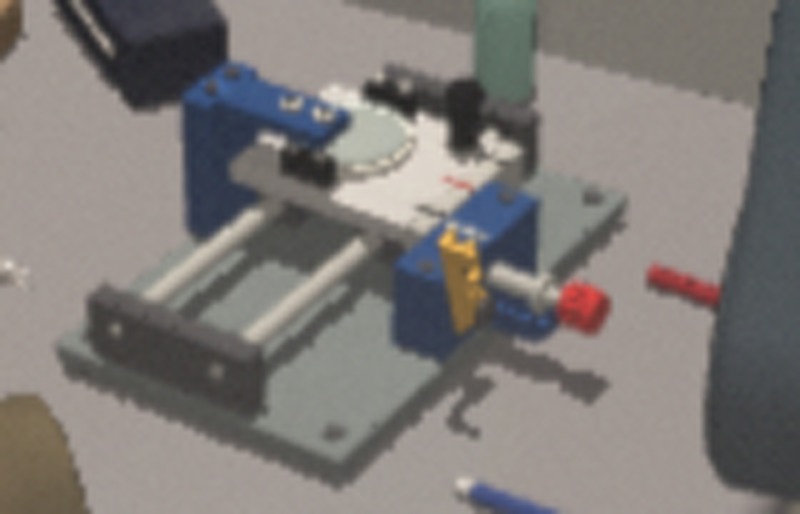

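The zoom shows the carriage's red line at about (458,183), to the right (−y) of the block's white line at (465,230). The keeper is raised and the pin is partly in. I'm moving the wrist camera over the jig.

move_arm(commands=[{"hand": 4,"travel": [0,0,-2.1],"twist": [0,0,7.1]},{"hand": 4,"travel": [0,0,-2.1],"twist": [0,0,7.1]},{"hand": 4,"travel": [0,0,-2.1],"twist": [0,0,7]},{"hand": 4,"travel": [2.5,-3,0],"twist": [0,0,0]},{"hand": 4,"travel": [2.5,-3,0],"twist": [0,0,0]}])

```text
time: 0.62
position: [0.2761, -0.5241, 0.3009]
tool_rot: [1.0, -0.002, 0.001, 0.002]
ft_force: [0.5, 0.9, -0.6]
grip_width: 0.0611
grip_force: 0.0
```

move_arm(commands=[{"hand": 4,"travel": [2.5,-3,0],"twist": [0,0,0]},{"hand": 4,"travel": [2.5,-3,0],"twist": [0,0,0]},{"hand": 4,"travel": [2.5,-3,0],"twist": [0,0,0]},{"hand": 4,"travel": [2.5,-3,0],"twist": [0,0,0]},{"hand": 4,"travel": [2.5,-3,0],"twist": [0,0,0]}])

```text
time: 1.03
position: [0.4021, -0.3706, 0.2995]
tool_rot: [1.0, 0.0, -0.0, -0.0]
ft_force: [0.5, 0.1, 0.8]
grip_width: 0.0406
grip_force: 0.0
```

move_arm(commands=[{"hand": 4,"travel": [2.5,-3,0],"twist": [0,0,0]},{"hand": 4,"travel": [2.5,-3,0],"twist": [0,0,0]},{"hand": 4,"travel": [2.5,-3,0],"twist": [0,0,0]},{"hand": 4,"travel": [2.4,-3,0],"twist": [0,0,0]},{"hand": 4,"travel": [0,0,0],"twist": [0,0,0]}])

```text
time: 1.45
position: [0.5035, -0.2465, 0.2995]
tool_rot: [1.0, 0.004, 0.001, -0.002]
ft_force: [0.4, -1.5, 0.2]
grip_width: 0.0401
grip_force: 0.0
```

Run:
```python
from h import *
c=grab("wrist","w1.png");o=robot.get_obs();print(c["fov_y"],o["position"],o["tool_rot"],o["time"],o["ft_force"])
```

```text
58.531083196879244 [ 0.5018166  -0.24906152  0.29939407] [ 9.99994236e-01  3.37326632e-03 -4.96697100e-06 -3.85537147e-04] 1.5 [-0.74332414 -0.75453144 -0.88953035]
```

View pics/w1.png

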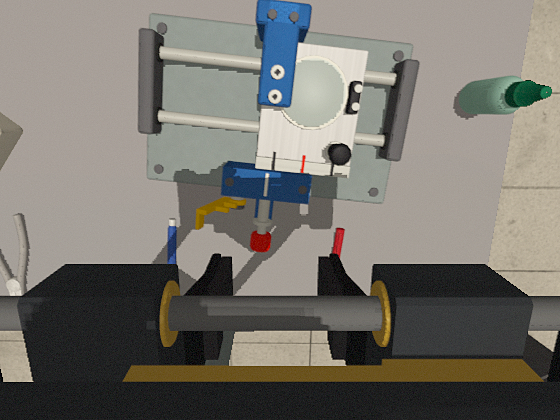

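The wrist view shows the base corners at about (150,13), (412,45), (388,203) and (147,180), the white line at (267,185), the red line at (303,163), the handle button at (340,154), the knob at (261,241) and the keeper at (220,210).

Run:
```python
from h import *
c=grab("wrist");im=c["frame"];hsv=cv2.cvtColor(im,cv2.COLOR_RGB2HSV)
P=np.array([plane(c,u,v,.018)[:2] for u,v in[(150,13),(412,45),(388,203),(147,180)]])
J=np.array([[.088,.14],[.088,-.14],[-.088,-.14],[-.088,.14]])
z=(P-P.mean(0))@[1,1j];w=(J-J.mean(0))@[1,1j]
s=(z*w.conj()).sum()/(abs(w)**2).sum();print("scale",abs(s),"yaw",np.degrees(np.angle(s)),"ctr",P.mean(0),"res",np.round(abs(z-s*w)*1e3,1))
def cen(m,x0,y0,x1,y1,z,n):
    k=np.zeros_like(m);k[y0:y1,x0:x1]=m[y0:y1,x0:x1];ys,xs=np.nonzero(k)
    p=plane(c,xs.mean(),ys.mean(),z);print(n,len(xs),xs.mean().round(1),ys.mean().round(1),p.round(4));return p
H,S,V=cv2.split(hsv)
red=(((H<8)|(H>172))&(S>140)&(V>80)).astype(np.uint8)
blue=((H>100)&(H<125)&(S>120)).astype(np.uint8)
white=((S<60)&(V>140)).astype(np.uint8)
blk=(V<45).astype(np.uint8)
cen(red,295,150,312,174,.066,"redline");cen(white,262,170,272,198,.066,"white")
cen(red,245,225,275,255,.053,"knob");cen(blk,325,140,352,166,.106,"button")
k=np.zeros_like(blue);k[155:205,215:315]=blue[155:205,215:315]
k=cv2.morphologyEx(k,cv2.MORPH_CLOSE,np.ones((5,5)))
print(cv2.approxPolyDP(cv2.convexHull(cv2.findNonZero(k)),4,True).reshape(-1,2).tolist())
sub=cv2.resize(cv2.cvtColor(im[130:260,190:370],cv2.COLOR_RGB2BGR),(792,572),interpolation=cv2.INTER_CUBIC);cv2.imwrite("pics/w1z.png",sub)
```

```text
scale 0.9920752964930581 yaw -5.267892229902738 ctr [ 0.57086945 -0.24850777] res [1.1 3.4 3.5 1.4]
redline 40 299.5 161.5 [ 0.5262 -0.2737  0.066 ]
white 49 262.9 179.2 [ 0.5077 -0.2366  0.066 ]
knob 364 257.0 239.5 [ 0.4375 -0.2295  0.053 ]
button 185 334.4 151.2 [ 0.5409 -0.3023  0.106 ]
[[308, 174], [304, 201], [253, 204], [218, 192], [219, 164], [226, 159]]
```

View pics/w1z.png

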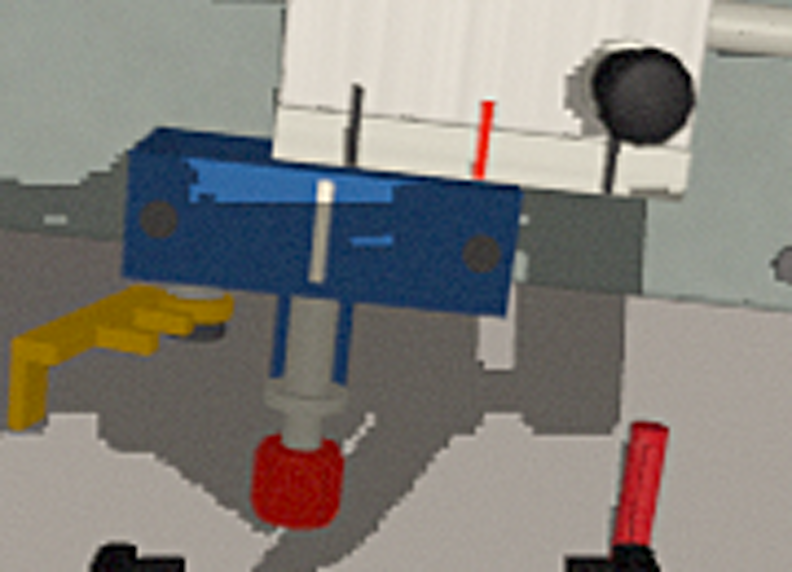

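The zoom shows the block's top corners at (218,192.5), (304.8,201.8) and (308.2,171.6). The white line runs (264.1,171.4)–(262,194.1) and the red line (300.9,153.2)–(298.9,170.9). The arm was still settling in the first picture, so I'm refitting from this one.

Run:
```python
from h import *
c=grab("wrist");print(robot.get_obs()["position"])
px=[(146,11,.018,.088,.14),(408,42.5,.018,.088,-.14),(384,200.5,.018,-.088,-.14),(143,177.5,.018,-.088,.14),
(218,192.5,.066,-.092,.046),(304.8,201.8,.066,-.092,-.046),(308.2,171.6,.066,-.062,-.046),(264.1,171.4,.066,-.062,0),(262,194.1,.066,-.092,0)]
W=np.array([1,1,1,1,3,3,3,3,3.])
P=np.array([plane(c,u,v,z)[:2] for u,v,z,_,_ in px])@[1,1j];J=np.array([(x+1j*y) for *_,x,y in px])
pm=(W*P).sum()/W.sum();jm=(W*J).sum()/W.sum();s=(W*(P-pm)*(J-jm).conj()).sum();print(abs(s)/(W*abs(J-jm)**2).sum());s/=abs(s)
t=pm-s*jm;print("yaw",np.degrees(np.angle(s)),"org",t,"res mm (jig)",np.round((P-t-s*J)*s.conj()*1e3,1))
np.save("jig.npy",[t,s])
for n,u,v,z in[("redA",300.9,153.2,.066),("redB",298.9,170.9,.066),("knob",257,239.5,.053),("button",336.3,151.4,.106),("tab",196,217,.10)]:
    p=plane(c,u,v,z);print(n,np.round((p[0]+1j*p[1]-t)*s.conj()*1e3,1))
```

```text
[ 0.50017735 -0.25196878  0.29937086]
0.9763252385409155
yaw -5.424089923881775 org (0.5781068268623364-0.24583386645821814j) res mm (jig) [-6.3-3.2j -8.9+2.7j -3.6-2.7j -4.5-0.8j  1.6-0.5j  0.8+0.7j  2.6+1.1j
 -1.7-0.j   4.5-0.j ]
redA (-41.6-35.2j)
redB (-59.6-35.3j)
knob (-142.4+1j)
button (-32.7-63.6j)
tab (-108.7+60.7j)
```

move_arm(commands=[{"hand": 4,"travel": [0,0,0],"twist": [0,0,0]},{"hand": 4,"travel": [0,0,0],"twist": [0,0,0]},{"hand": 4,"travel": [0,0,0],"twist": [0,0,0]}])

```text
time: 1.85
position: [0.4995, -0.2535, 0.2995]
tool_rot: [1.0, -0.001, -0.0, 0.0]
ft_force: [-0.6, -1.0, 0.2]
grip_width: 0.04
grip_force: 0.0
```

Run:
```python
from h import *
c=grab("wrist","w2.png");o=robot.get_obs();print(o["position"],o["tool_rot"])
b=cv2.cvtColor(c["frame"],cv2.COLOR_RGB2BGR)
tm=cv2.resize(cv2.imread("pics/w1z.png"),(180,130),interpolation=cv2.INTER_AREA)[:110]
r=cv2.matchTemplate(b,tm,cv2.TM_CCOEFF_NORMED);_,m,_,l=cv2.minMaxLoc(r);d=np.array(l)-[190,130];print(m,d)
w1=cv2.imread("pics/w1.png")[0:210,120:430];r=cv2.matchTemplate(cv2.copyMakeBorder(b,20,20,20,20,cv2.BORDER_REPLICATE),w1,cv2.TM_CCOEFF_NORMED);_,m,_,l=cv2.minMaxLoc(r);e=np.array(l)-[140,20];print(m,e)
px=[(150,13,.018,.088,.14),(412,45,.018,.088,-.14),(388,203,.018,-.088,-.14),(147,180,.018,-.088,.14),
(218,192.5,.066,-.092,.046),(304.8,201.8,.066,-.092,-.046),(308.2,171.6,.066,-.062,-.046),(264.1,171.4,.066,-.062,0),(262,194.1,.066,-.092,0)]
W=np.array([1,1,1,1,3,3,3,3,3.])
P=np.array([plane(c,*(np.array([u,v])+(e if i<4 else d)),z)[:2] for i,(u,v,z,_,_) in enumerate(px)])@[1,1j];J=np.array([(x+1j*y) for *_,x,y in px])
pm=(W*P).sum()/W.sum();jm=(W*J).sum()/W.sum();s=(W*(P-pm)*(J-jm).conj()).sum();print(abs(s)/(W*abs(J-jm)**2).sum());s/=abs(s)
t=pm-s*jm;print("yaw",np.degrees(np.angle(s)),"org",t,"res mm (jig)",np.round((P-t-s*J)*s.conj()*1e3,1))
np.save("jig.npy",[t,s])
for n,u,v,z in[("redA",300.9,153.2,.066),("redB",298.9,170.9,.066),("knob",257,239.5,.053),("button",336.3,151.4,.106),("tab",196,217,.10)]:
    p=plane(c,u+d[0],v+d[1],z);print(n,np.round((p[0]+1j*p[1]-t)*s.conj()*1e3,1),p.round(4))
```

```text
[ 0.49956057 -0.25342184  0.2995366 ] [ 9.99999750e-01 -7.03710311e-04 -7.20236611e-05  8.73305523e-06]
0.9298521280288696 [-5 -3]
0.9156065583229065 [-9 -5]
0.974380155456326
yaw -5.802612309251437 org (0.5799609800028428-0.24383116459449256j) res mm (jig) [-6.6-3.4j -9.4+3.j  -3.7-1.9j -4.7-0.5j  1.7-0.6j  0.9+0.8j  2.6+1.1j
 -1.7-0.2j  4.6-0.1j]
redA (-41.7-35.4j) [ 0.5349 -0.2748  0.066 ]
redB (-59.6-35.4j) [ 0.5171 -0.273   0.066 ]
knob (-142+1.3j) [ 0.4388 -0.2282  0.053 ]
button (-33-64.3j) [ 0.5406 -0.3044  0.106 ]
tab (-108.8+60.1j) [ 0.4778 -0.1731  0.1   ]
```

move_arm(commands=[{"hand": 4.5,"travel": [2.1,2.6,0],"twist": [0,0,0]},{"hand": 4.5,"travel": [2.0,2.5,0],"twist": [0,0,0]},{"hand": 4.5,"travel": [0,0,2.5],"twist": [0,0,5.8]},{"hand": 4.5,"travel": [0,0,4],"twist": [0,0,0]},{"hand": 4.5,"travel": [0,0,4],"twist": [0,0,0]}])

```text
time: 2.32
position: [0.5421, -0.3055, 0.1948]
tool_rot: [0.999, -0.051, 0.002, 0.002]
ft_force: [0.9, 0.1, -0.1]
grip_width: 0.0447
grip_force: 0.0
```

move_arm(commands=[{"hand": 4.5,"travel": [0,0,2],"twist": [0,0,0]},{"hand": 4.5,"travel": [0,0,0],"twist": [0,0,0]},{"hand": 4.5,"travel": [0,0,0],"twist": [0,0,0]},{"hand": 4.5,"travel": [0,0,0],"twist": [0,0,0]},{"hand": 4.5,"travel": [0,0,0],"twist": [0,0,0]}])

```text
time: 2.73
position: [0.5426, -0.3046, 0.1771]
tool_rot: [0.999, -0.05, 0.002, 0.002]
ft_force: [-0.6, -0.2, 0.4]
grip_width: 0.0449
grip_force: 0.0
```

Run:
```python
from h import *
c=grab("wrist","w3.png");o=robot.get_obs();print(o["position"],o["tool_rot"],o["grip_width"])
```

```text
[ 0.54249316 -0.30442871  0.1770575 ] [ 0.99873039 -0.05031297  0.00200478  0.00148381] 0.04526406401963509
```

View pics/w3.png

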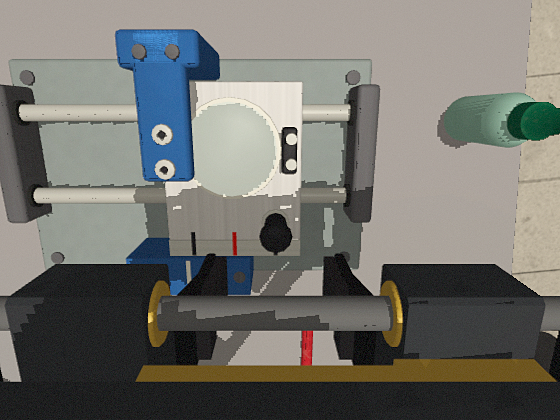

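The gripper is lined up with the jig, and the rods lie level in the picture. The button is at (276,228), the red line at (235,243), and part of the white line shows at (188,272).

Run:
```python
from h import *
c=grab("wrist");o=robot.get_obs();M=R.from_quat(o["tool_rot"]).as_matrix()
for n,u,v,z in[("button",276,228,.106),("redA",235,233,.066),("redB",235,253,.066),("white",188,272,.066),("rodL",20,112,.03),("rodR",345,112,.03)]:
    p=plane(c,u,v,z);print(n,p.round(4),((p-o["position"])@M*1000).round(1))
```

```text
button [ 0.5478 -0.3061  0.106 ] [ 5.3  1.1 70.9]
redA [ 0.5345 -0.275   0.066 ] [-11.2 -28.5 110.8]
redB [ 0.5191 -0.273   0.066 ] [-26.7 -28.9 110.7]
white [ 0.5076 -0.2361  0.066 ] [-41.8 -64.5 110.6]
rodL [ 0.6349 -0.1204  0.03  ] [  73.2 -192.5  146.7]
rodR [ 0.6104 -0.3652  0.03  ] [ 73.3  53.5 147.3]
```

move_arm(commands=[{"hand": 4.5,"travel": [0.2,0.1,3.9],"twist": [0,0,0]},{"hand": 4.5,"travel": [0,0,4],"twist": [0,0,0]},{"hand": 4.5,"travel": [0,0,0],"twist": [0,0,0]},{"hand": 4.5,"travel": [0,0,0],"twist": [0,0,0]},{"hand": 1.5,"travel": [0,0,0],"twist": [0,0,0]}], force=12)

```text
time: 3.25
position: [0.5443, -0.3053, 0.0976]
tool_rot: [0.999, -0.05, 0.001, 0.001]
ft_force: [0.2, -0.4, 0.2]
grip_width: 0.0431
grip_force: 0.0
```

move_arm(commands=[{"hand": 1.5,"travel": [0,0,0],"twist": [0,0,0]},{"hand": 1.5,"travel": [0,0,0],"twist": [0,0,0]},{"hand": 1.5,"travel": [0,0,0],"twist": [0,0,0]},{"hand": 1.5,"travel": [0,0,0],"twist": [0,0,0]},{"hand": 1.5,"travel": [0,0,0],"twist": [0,0,0]}])

```text
time: 3.67
position: [0.5439, -0.3052, 0.0972]
tool_rot: [0.999, -0.05, 0.001, 0.001]
ft_force: [-1.2, -0.2, 5.2]
grip_width: 0.0189
grip_force: 12.0
```

move_arm(commands=[{"hand": 1.5,"travel": [0,-0.9,0],"twist": [0,0,0]},{"hand": 1.5,"travel": [0,-0.9,0],"twist": [0,0,0]},{"hand": 1.5,"travel": [0,-0.9,0],"twist": [0,0,0]},{"hand": 1.5,"travel": [0,-0.9,0],"twist": [0,0,0]},{"hand": 1.5,"travel": [0,0,0],"twist": [0,0,0]}])

```text
time: 4.08
position: [0.5476, -0.2679, 0.0972]
tool_rot: [0.999, -0.05, 0.001, 0.0]
ft_force: [-0.1, 1.7, 6.8]
grip_width: 0.0192
grip_force: 12.0
```

move_arm(commands=[{"hand": 1.5,"travel": [0,0,0],"twist": [0,0,0]},{"hand": 1.5,"travel": [0,0,0],"twist": [0,0,0]},{"hand": 4,"travel": [0,0,0],"twist": [0,0,0]},{"hand": 4,"travel": [0,0,0],"twist": [0,0,0]},{"hand": 4,"travel": [0,0,0],"twist": [0,0,0]}])

```text
time: 4.5
position: [0.5467, -0.2685, 0.0955]
tool_rot: [0.999, -0.05, -0.0, -0.0]
ft_force: [-0.4, -0.2, 0.5]
grip_width: 0.0317
grip_force: 0.0
```

move_arm(commands=[{"hand": 4,"travel": [0,0,-4],"twist": [0,0,0]},{"hand": 4,"travel": [-1,0,-4],"twist": [0,0,0]},{"hand": 4,"travel": [-3,0,-2],"twist": [0,0,0]},{"hand": 4,"travel": [-3,0,0],"twist": [0,0,0]},{"hand": 4,"travel": [-2,0,0],"twist": [0,0,0]}])

```text
time: 4.92
position: [0.4556, -0.2593, 0.1969]
tool_rot: [0.999, -0.05, 0.0, 0.001]
ft_force: [-0.7, 0.9, -0.5]
grip_width: 0.0403
grip_force: 0.0
```

move_arm(commands=[{"hand": 0,"travel": [0,0,0],"twist": [0,0,0]},{"hand": 0,"travel": [0,0,0],"twist": [0,0,0]},{"hand": 0,"travel": [0,0,0],"twist": [0,0,0]},{"hand": 0,"travel": [0,0,0],"twist": [0,0,0]},{"hand": 0,"travel": [0,0,0],"twist": [0,0,0]}])

```text
time: 5.33
position: [0.4582, -0.2599, 0.1952]
tool_rot: [0.999, -0.05, 0.0, 0.0]
ft_force: [-1.0, 0.1, -0.1]
grip_width: 0.0143
grip_force: 0.0
```

Run:
```python
from h import *
c=grab("wrist","w4.png");o=robot.get_obs();print(o["position"],o["tool_rot"],o["grip_width"])
```

```text
[ 0.45807441 -0.2598176   0.19520831] [ 9.98753676e-01 -4.99107619e-02  9.24682176e-05  3.55341679e-05] 0.01088281558923572
```

View pics/w4.png

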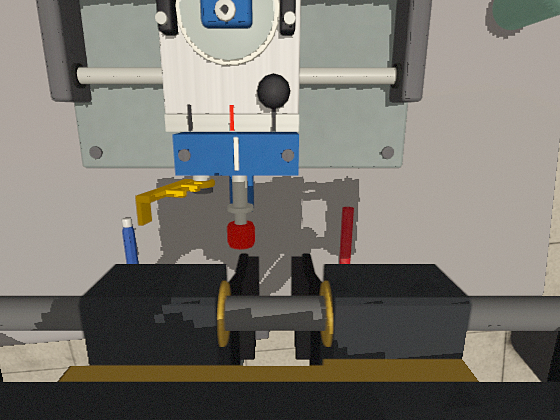

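The red line is at u≈232 and the white line at u≈236, so the carriage has gone a few mm too far to +y. The knob is at (241,235) and the tab at (144,212).

Run:
```python
from h import *
c=grab("wrist");im=c["frame"];o=robot.get_obs();M=R.from_quat(o["tool_rot"]).as_matrix()
H,S,V=cv2.split(cv2.cvtColor(im,cv2.COLOR_RGB2HSV));red=((H<8)|(H>172))&(S>140)&(V>60);wh=(S<70)&(V>140)
def cen(m,x0,y0,x1,y1):
    ys,xs=np.nonzero(m[y0:y1,x0:x1]);print(len(xs),xs.min()+x0,xs.max()+x0,ys.min()+y0,ys.max()+y0);return xs.mean()+x0,ys.mean()+y0
for n,m,b,z in[("red",red,(220,100,245,130),.066),("white",wh,(228,137,244,174),.066),("knob",red,(222,215,260,255),.05)]:
    u,v=cen(m,*b);p=plane(c,u,v,z);print(n,p.round(4),((p-o["position"])@M*1000).round(1))
for n,u,v,z in[("blkFL",174,175,.066),("blkFR",299,175,.066),("knobend",241,248,.046),("collarfront",240,206,.057),("tab",144,212,.1)]:
    p=plane(c,u,v,z);print(n,p.round(4),((p-o["position"])@M*1000).round(1))
```

```text
100 230 233 105 129
red [ 0.5305 -0.2361  0.066 ] [ 69.9 -30.7 129.2]
166 234 239 137 169
white [ 0.5048 -0.2361  0.066 ] [ 44.3 -28.1 129.2]
679 227 254 220 248
knob [ 0.4366 -0.2295  0.05  ] [-24.1 -27.8 145.2]
blkFL [ 0.4933 -0.1881  0.066 ] [ 28.1 -74.8 129.2]
blkFR [ 0.4841 -0.2806  0.066 ] [ 28.2  18.3 129.2]
knobend [ 0.4236 -0.2279  0.046 ] [-37.2 -28.2 149.2]
collarfront [ 0.4627 -0.2329  0.057 ] [  2.1 -27.1 138.2]
tab [ 0.4754 -0.1735  0.1   ] [  8.8 -87.5  95.2]
```

The carriage is 2.6 mm past centre. I'll regrip the handle and bring it back 2.6 mm.

move_arm(commands=[{"hand": 4,"travel": [3,0,0],"twist": [0,0,0]},{"hand": 4,"travel": [3,0,0],"twist": [0,0,0]},{"hand": 4,"travel": [2.9,0,0],"twist": [0,0,0]},{"hand": 4,"travel": [0,0,0],"twist": [0,0,0]},{"hand": 4,"travel": [0,0,2],"twist": [0,0,0]}])

```text
time: 5.85
position: [0.5501, -0.2703, 0.1785]
tool_rot: [0.999, -0.049, 0.004, 0.003]
ft_force: [0.2, 0.2, 0.8]
grip_width: 0.0321
grip_force: 0.0
```

move_arm(commands=[{"hand": 4,"travel": [0,0,4],"twist": [0,0,0]},{"hand": 4,"travel": [0,0,4],"twist": [0,0,0]},{"hand": 4,"travel": [0,0,0],"twist": [0,0,0]},{"hand": 4,"travel": [0,0,0],"twist": [0,0,0]},{"hand": 1.5,"travel": [0,0,0],"twist": [0,0,0]}])

```text
time: 6.27
position: [0.5466, -0.2691, 0.0969]
tool_rot: [0.999, -0.05, 0.001, 0.001]
ft_force: [0.1, 0.2, 0.8]
grip_width: 0.0375
grip_force: 0.0
```

move_arm(commands=[{"hand": 1.5,"travel": [0,0,0],"twist": [0,0,0]},{"hand": 1.5,"travel": [0,0,0],"twist": [0,0,0]},{"hand": 1.5,"travel": [0,0,0],"twist": [0,0,0]},{"hand": 1.5,"travel": [0,0,0],"twist": [0,0,0]},{"hand": 1.5,"travel": [0,0,0],"twist": [0,0,0]}])

```text
time: 6.68
position: [0.547, -0.2688, 0.098]
tool_rot: [0.999, -0.05, 0.002, 0.001]
ft_force: [0.2, 2.6, 7.3]
grip_width: 0.0192
grip_force: 12.0
```

move_arm(commands=[{"hand": 1.5,"travel": [0,0.26,0],"twist": [0,0,0]},{"hand": 1.5,"travel": [0,0,0],"twist": [0,0,0]},{"hand": 1.5,"travel": [0,0,0],"twist": [0,0,0]},{"hand": 1.5,"travel": [0,0,0],"twist": [0,0,0]},{"hand": 1.5,"travel": [0,0,0],"twist": [0,0,0]}])

```text
time: 7.1
position: [0.5467, -0.2716, 0.098]
tool_rot: [0.999, -0.05, 0.002, 0.001]
ft_force: [-0.2, 2.1, 6.8]
grip_width: 0.019
grip_force: 12.0
```

move_arm(commands=[{"hand": 4,"travel": [0,0,0],"twist": [0,0,0]},{"hand": 4,"travel": [0,0,0],"twist": [0,0,0]},{"hand": 4,"travel": [0,0,0],"twist": [0,0,0]},{"hand": 4,"travel": [0,0,-4],"twist": [0,0,0]},{"hand": 4,"travel": [-1,0,-4],"twist": [0,0,0]}])

```text
time: 7.52
position: [0.535, -0.2694, 0.1732]
tool_rot: [0.999, -0.05, -0.003, -0.002]
ft_force: [0.1, -1.3, 1.6]
grip_width: 0.0383
grip_force: 0.0
```

move_arm(commands=[{"hand": 0,"travel": [-3,0,-2],"twist": [0,0,0]},{"hand": 0,"travel": [-4,0,0],"twist": [0,0,0]},{"hand": 0,"travel": [-2,-2,0],"twist": [0,0,0]},{"hand": 0,"travel": [0,0,0],"twist": [0,0,0]},{"hand": 0,"travel": [0,0,0],"twist": [0,0,0]}])

```text
time: 7.93
position: [0.4467, -0.2401, 0.1957]
tool_rot: [0.999, -0.05, -0.0, -0.0]
ft_force: [0.1, -0.7, 1.1]
grip_width: 0.0144
grip_force: 0.0
```

move_arm(commands=[{"hand": 0,"travel": [0,0,0],"twist": [0,0,0]},{"hand": 0,"travel": [0,0,0],"twist": [0,0,0]},{"hand": 0,"travel": [0,0,0],"twist": [0,0,0]}])

```text
time: 8.18
position: [0.4491, -0.242, 0.1954]
tool_rot: [0.999, -0.05, 0.0, 0.0]
ft_force: [0.6, -0.0, 0.1]
grip_width: 0.0017
grip_force: 0.0
```

```bash
cat > m.py <<'E'
from h import *
c=grab("wrist","w5.png");im=c["frame"];o=robot.get_obs();M=R.from_quat(o["tool_rot"]).as_matrix()
print(o["position"],o["tool_rot"],o["q"],o["grip_width"])
H,S,V=cv2.split(cv2.cvtColor(im,cv2.COLOR_RGB2HSV));red=(((H<8)|(H>172))&(S>140)&(V>60)).astype(np.uint8)
wh=((S<70)&(V>140)).astype(np.uint8)
for n,m,z in(("red",red,.066),("white",wh,.066)):
    k,_,st,ce=cv2.connectedComponentsWithStats(m)
    for i in range(1,k):
        if 40<st[i][4]<1500 and st[i][0]>150 and st[i][1]<260 and st[i][0]<400:
            for zz in (.066,.046):
                p=plane(c,*ce[i],zz);print(n,st[i],zz,p.round(4),((p-o["position"])@M*1000).round(1))
E
python3 m.py
```

```text
[ 0.44891084 -0.24182286  0.19532557] [ 9.98744069e-01 -5.01019681e-02  2.20551215e-04  1.66736373e-04] [-7.13568388e-01  4.32020702e-01  1.76247910e+00  1.09828669e-05
  9.46539954e-01  9.57467432e-01] 0.0008594261447349047
red [258  89   5  26  98] 0.066 [ 0.5294 -0.2396  0.066 ] [ 79.8 -10.3 129.4]
red [258  89   5  26  98] 0.046 [ 0.5298 -0.2389  0.046 ] [ 80.1 -11.1 149.4]
red [357 196  16  68 763] 0.066 [ 0.4279 -0.3097  0.066 ] [-14.1  69.5 129.3]
red [357 196  16  68 763] 0.046 [ 0.421 -0.314  0.046] [-20.6  74.5 149.3]
red [247 208  28  29 693] 0.066 [ 0.4412 -0.2304  0.066 ] [ -8.9 -10.7 129.3]
red [247 208  28  29 693] 0.046 [ 0.4353 -0.229   0.046 ] [-14.9 -11.5 149.3]
white [257 121   5  35 172] 0.066 [ 0.5048 -0.2362  0.066 ] [ 55.  -11.2 129.3]
white [257 121   5  35 172] 0.046 [ 0.5035 -0.2353  0.046 ] [ 53.5 -12.  149.3]
white [233 161  16  17 220] 0.066 [ 0.4842 -0.221   0.066 ] [ 32.9 -24.3 129.3]
white [233 161  16  17 220] 0.046 [ 0.4813 -0.2189  0.046 ] [ 29.9 -26.1 149.3]
white [253 161  15  29 391] 0.066 [ 0.479 -0.234  0.066] [ 29.1 -10.8 129.3]
white [253 161  15  29 391] 0.046 [ 0.4758 -0.2329  0.046 ] [ 25.8 -11.6 149.3]
white [294 199  33  37 918] 0.066 [ 0.4433 -0.2693  0.066 ] [ -2.9  27.9 129.3]
white [294 199  33  37 918] 0.046 [ 0.4375 -0.2707  0.046 ] [ -8.5  29.8 149.3]
white [176 248  47  16 382] 0.066 [ 0.4171 -0.1762  0.066 ] [-38.3 -62.1 129.3]
white [176 248  47  16 382] 0.046 [ 0.4095 -0.1709  0.046 ] [-46.4 -66.7 149.3]
white [303 249  53  15 533] 0.066 [ 0.407  -0.2799  0.066 ] [-38.   42.1 129.3]
white [303 249  53  15 533] 0.046 [ 0.3986 -0.2821  0.046 ] [-46.1  45.1 149.3]
```

The carriage is now within 1 mm of centre. Next I'll go behind the knob and tilt the fingers 30° forward, so the gripper body stays clear of the keeper tab.

move_arm(commands=[{"hand": 0,"travel": [-3,-0.6,0],"twist": [0,0,0]},{"hand": 0,"travel": [-3.1,-0.55,0],"twist": [0,0,0]},{"hand": 0,"travel": [0,0,0],"twist": [0,6,0]},{"hand": 0,"travel": [0,0,0],"twist": [0,6,0]},{"hand": 0,"travel": [0,0,0],"twist": [0,6,0]}])

```text
time: 8.65
position: [0.3889, -0.2232, 0.1957]
tool_rot: [0.988, -0.049, 0.149, 0.007]
ft_force: [-0.5, 1.1, -0.8]
grip_width: 0.0002
grip_force: 0.0
```

move_arm(commands=[{"hand": 0,"travel": [0,0,0],"twist": [0,6,0]},{"hand": 0,"travel": [0,0,0],"twist": [0,6,0]},{"hand": 0,"travel": [0,0,0],"twist": [0,0,0]},{"hand": 0,"travel": [0,0,0],"twist": [0,0,0]},{"hand": 0,"travel": [0,0,0],"twist": [0,0,0]}])

```text
time: 9.07
position: [0.3909, -0.221, 0.1948]
tool_rot: [0.977, -0.046, 0.21, 0.003]
ft_force: [-0.2, 0.9, 0.1]
grip_width: 0.0003
grip_force: 0.0
```

```bash
cat > g.py <<'E'
from h import *
import sys
# jig frame from block face: bore mouth
s=np.exp(-1j*np.radians(5.73)); F=np.mean([[.4933,-.1881],[.4841,-.2806]],0)@[1,1j]
o=robot.get_obs();M=R.from_quat(o["tool_rot"]).as_matrix()
W=np.array([.5048-1j*.2361])[0]; m=W+s*((F-W)*s.conj()).real   # white line meets face
p=(o["position"][:2]@[1,1j]-m)*s.conj();print("TCP rel. mouth mm: x %.1f y %.1f z(world) %.1f"%(p.real*1e3,p.imag*1e3,o["position"][2]*1e3),"tilt",np.degrees(np.arctan2(M[:,2]@[s.real,s.imag,0],-M[2,2])).round(1),"side",np.degrees(M[:,2]@[-s.imag,s.real,0]).round(1),"yawerr",np.degrees(M[:,1]@[s.real,s.imag,0]).round(1))
print(o["q"].round(2),o["ft_force"].round(1),o["time"])
if len(sys.argv)>1:
    t=np.array(eval(sys.argv[1]))/1e3;w=m+s*(t[0]+1j*t[1]);d=np.array([w.real,w.imag,t[2]])-o["position"]
    print("travel cm",(d@M*100).round(2))
E
python3 g.py "(-102,0,55)"
```

```text
TCP rel. mouth mm: x -98.6 y 3.6 z(world) 194.8 tilt 24.2 side 0.9 yawerr 0.5
[-0.99  0.29  2.17  0.71  0.53  0.08] [-0.2  0.9  0.1] 9.0667
travel cm [-6.04  0.54 12.61]
```

move_arm(commands=[{"hand": 0,"travel": [-1.2,0.1,2.5],"twist": [0,0,0]},{"hand": 0,"travel": [-1.2,0.1,2.5],"twist": [0,0,0]},{"hand": 0,"travel": [0,0,0],"twist": [0,0,0]},{"hand": 0,"travel": [0,0,0],"twist": [0,0,0]},{"hand": 0,"travel": [0,0,0],"twist": [0,0,0]}])

```text
time: 9.48
position: [0.3903, -0.2213, 0.1434]
tool_rot: [0.976, -0.045, 0.211, 0.003]
ft_force: [0.4, -0.8, -0.4]
grip_width: 0.0003
grip_force: 0.0
```

```bash
python3 g.py "(-102,0,55)"
```

```text
TCP rel. mouth mm: x -99.3 y 3.3 z(world) 143.4 tilt 24.3 side 1.0 yawerr 0.6
[-1.    0.43  2.23  1.01  0.4  -0.26] [ 0.4 -0.8 -0.4] 9.4833
travel cm [-3.89  0.45  7.93]
```

move_arm(commands=[{"hand": 0,"travel": [-1.3,0.2,2.6],"twist": [0,0,0]},{"hand": 0,"travel": [-1.3,0.1,2.6],"twist": [0,0,0]},{"hand": 0,"travel": [0,0,0],"twist": [0,0,0]},{"hand": 0,"travel": [0,0,0],"twist": [0,0,0]},{"hand": 0,"travel": [0,0,0],"twist": [0,0,0]}])

```text
time: 9.9
position: [0.3908, -0.2223, 0.1076]
tool_rot: [0.976, -0.045, 0.215, 0.002]
ft_force: [-0.7, 0.4, -0.4]
grip_width: 0.0004
grip_force: 0.0
```

```bash
python3 g.py "(-98,0,55)"
```

```text
TCP rel. mouth mm: x -98.7 y 2.3 z(world) 107.6 tilt 24.8 side 1.1 yawerr 0.7
[-1.    0.54  2.26  1.35  0.36 -0.63] [-0.7  0.4 -0.4] 9.9
travel cm [-2.15  0.32  4.8 ]
```

move_arm(commands=[{"hand": 0,"travel": [-0.5,0.1,1.0],"twist": [0,0,0]},{"hand": 0,"travel": [-0.5,0.1,1.0],"twist": [0,0,0]},{"hand": 0,"travel": [-0.5,0.1,1.0],"twist": [0,0,0]},{"hand": 0,"travel": [-0.3,0,0.8],"twist": [0,0,0]},{"hand": 0,"travel": [0,0,0],"twist": [0,0,0]}])

```text
time: 10.32
position: [0.39, -0.2247, 0.0645]
tool_rot: [0.976, -0.045, 0.215, 0.001]
ft_force: [0.4, 0.1, 0.2]
grip_width: 0.0007
grip_force: 0.0
```

move_arm(commands=[{"hand": 0,"travel": [0,0,0],"twist": [0,0,0]},{"hand": 0,"travel": [0,0,0],"twist": [0,0,0]},{"hand": 0,"travel": [0,0,0],"twist": [0,0,0]}])

```text
time: 10.57
position: [0.3899, -0.2246, 0.0653]
tool_rot: [0.976, -0.045, 0.215, 0.002]
ft_force: [-0.4, -0.5, 0.2]
grip_width: 0.0005
grip_force: 0.0
```

```bash
python3 g.py "(-98,0,55)"; python3 -c "
from h import *
grab('scene','s5.png')"
```

```text
TCP rel. mouth mm: x -99.3 y -0.0 z(world) 65.3 tilt 24.8 side 1.1 yawerr 0.7
[-1.01  0.67  2.28  1.75  0.36 -1.07] [-0.4 -0.5  0.2] 10.5667
travel cm [-0.31  0.02  0.99]
```

move_arm(commands=[{"hand": 0,"travel": [-0.4,0,0.9],"twist": [0,0,0]},{"hand": 0,"travel": [0.7,0,0.32],"twist": [0,0,0]},{"hand": 0,"travel": [0.7,0,0.32],"twist": [0,0,0]},{"hand": 0,"travel": [0,0,0],"twist": [0,0,0]},{"hand": 0,"travel": [0,0,0],"twist": [0,0,0]}])

```text
time: 11.03
position: [0.4052, -0.2256, 0.0549]
tool_rot: [0.976, -0.044, 0.214, 0.002]
ft_force: [-0.0, -0.7, -0.1]
grip_width: 0.0002
grip_force: 0.0
```

```bash
python3 g.py "(-52,0,55)"; python3 -c "
from h import *
c=grab('wrist','w6.png')"
```

```text
TCP rel. mouth mm: x -83.9 y 0.5 z(world) 54.9 tilt 24.7 side 1.1 yawerr 0.7
[-0.97  0.69  2.25  1.79  0.35 -1.06] [-0.  -0.7 -0.1] 11.0333
travel cm [2.91 0.09 1.32]
```

View pics/w6.png

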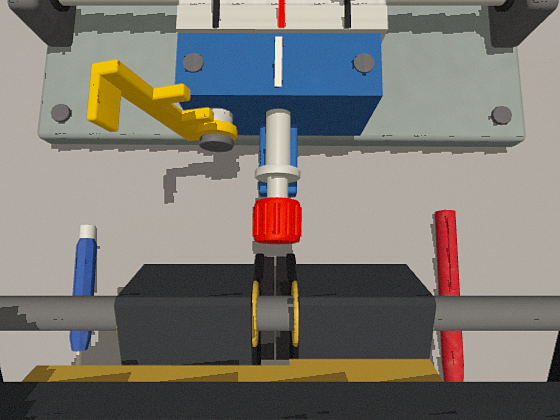

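The fingers sit right behind the knob at (277,250), in line with it, and the red and white lines meet at u≈280. I'm pushing the pin in.

move_arm(commands=[{"hand": 0,"travel": [0.5,0.02,0.23],"twist": [0,0,0]},{"hand": 0,"travel": [0.5,0.02,0.23],"twist": [0,0,0]},{"hand": 0,"travel": [0.5,0,0.23],"twist": [0,0,0]},{"hand": 0,"travel": [0.4,0,0.18],"twist": [0,0,0]},{"hand": 0,"travel": [0,0,0],"twist": [0,0,0]}])

```text
time: 11.5
position: [0.4259, -0.2279, 0.0547]
tool_rot: [0.976, -0.045, 0.214, 0.001]
ft_force: [-0.1, -0.9, 0.6]
grip_width: 0.0006
grip_force: 0.0
```

move_arm(commands=[{"hand": 0,"travel": [0.3,0,0.14],"twist": [0,0,0]},{"hand": 0,"travel": [0.3,0,0.14],"twist": [0,0,0]},{"hand": 0,"travel": [0.3,0,0.14],"twist": [0,0,0]},{"hand": 0,"travel": [0,0,0],"twist": [0,0,0]},{"hand": 0,"travel": [0,0,0],"twist": [0,0,0]}])

```text
time: 11.92
position: [0.4358, -0.2287, 0.0545]
tool_rot: [0.976, -0.045, 0.214, 0.001]
ft_force: [0.3, 0.4, 0.6]
grip_width: 0.0005
grip_force: 0.0
```

```bash
python3 g.py "(-49.5,0,55)"
```

```text
TCP rel. mouth mm: x -53.2 y 0.5 z(world) 54.5 tilt 24.7 side 1.2 yawerr 0.7
[-0.91  0.69  2.18  1.65  0.32 -0.85] [0.3 0.4 0.6] 11.9167
travel cm [0.36 0.05 0.1 ]
```

move_arm(commands=[{"hand": 0,"travel": [0.2,0,0.1],"twist": [0,0,0]},{"hand": 0,"travel": [0.2,0,0.08],"twist": [0,0,0]},{"hand": 0,"travel": [0,0,0],"twist": [0,0,0]},{"hand": 0,"travel": [0,0,0],"twist": [0,0,0]}])

```text
time: 12.25
position: [0.4392, -0.2286, 0.0542]
tool_rot: [0.976, -0.045, 0.213, 0.001]
ft_force: [-3.6, 0.3, 1.9]
grip_width: 0.0006
grip_force: 2.1
```

```bash
python3 g.py "(-49.5,0,55)"; python3 -c "
from h import *
c=grab('wrist','w7.png')"
```

```text
TCP rel. mouth mm: x -49.9 y 0.9 z(world) 54.2 tilt 24.6 side 1.2 yawerr 0.6
[-0.9   0.69  2.17  1.63  0.32 -0.82] [-3.6  0.3  1.9] 12.25
travel cm [ 0.06  0.09 -0.06]
```

View pics/w7.png

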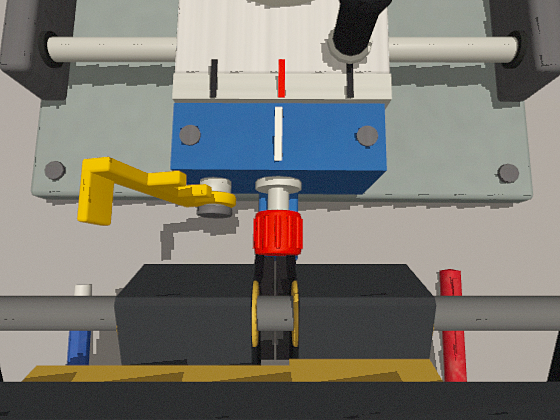

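The collar at (278,183) is almost on the block face. I'll press until the force rises.

move_arm(commands=[{"hand": 0,"travel": [0.15,0,0.07],"twist": [0,0,0]},{"hand": 0,"travel": [0,0,0],"twist": [0,0,0]},{"hand": 0,"travel": [0,0,0],"twist": [0,0,0]}])

```text
time: 12.55
position: [0.4396, -0.2285, 0.0541]
tool_rot: [0.976, -0.046, 0.212, 0.001]
ft_force: [-8.8, 0.6, 4.4]
grip_width: 0.0007
grip_force: 4.4
```

move_arm(commands=[{"hand": 0,"travel": [0.15,0,0.07],"twist": [0,0,0]},{"hand": 0,"travel": [0,0,0],"twist": [0,0,0]},{"hand": 0,"travel": [0,0,0],"twist": [0,0,0]}])

```text
time: 12.8
position: [0.4398, -0.2284, 0.0539]
tool_rot: [0.976, -0.046, 0.211, 0.002]
ft_force: [-13.7, -0.1, 8.3]
grip_width: 0.0008
grip_force: 6.7
```

```bash
python3 g.py "(-49.5,0,55)"
```

```text
TCP rel. mouth mm: x -49.2 y 1.2 z(world) 53.9 tilt 24.3 side 1.1 yawerr 0.5
[-0.9   0.69  2.17  1.61  0.31 -0.8 ] [-13.7  -0.1   8.3] 12.8
travel cm [ 0.02  0.12 -0.11]
```

The pin is hard against its stop with 14 N on it, so it is home. I'll back off, rise, and go round to the +y side of the keeper tab.

move_arm(commands=[{"hand": 0,"travel": [-1.4,0,-0.6],"twist": [0,0,0]},{"hand": 0,"travel": [-1.4,0,-0.6],"twist": [0,0,0]},{"hand": 0,"travel": [1,0,-2.3],"twist": [0,0,0]},{"hand": 0,"travel": [1,0,-2.3],"twist": [0,0,0]},{"hand": 0,"travel": [1,0,-2.3],"twist": [0,0,0]}])

```text
time: 13.22
position: [0.4133, -0.2271, 0.1108]
tool_rot: [0.975, -0.045, 0.216, -0.001]
ft_force: [0.4, -1.1, 0.2]
grip_width: 0.0003
grip_force: 0.0
```

move_arm(commands=[{"hand": 0,"travel": [0,0,0],"twist": [0,0,0]},{"hand": 0,"travel": [0,-2.3,0],"twist": [0,0,0]},{"hand": 0,"travel": [0,-2.3,0],"twist": [0,0,0]},{"hand": 0,"travel": [0,-2.3,0],"twist": [0,0,0]},{"hand": 0,"travel": [0,-2.3,0],"twist": [0,0,0]}])

```text
time: 13.63
position: [0.4217, -0.135, 0.1122]
tool_rot: [0.975, -0.045, 0.217, -0.0]
ft_force: [0.5, 0.1, 0.3]
grip_width: 0.0002
grip_force: 0.0
```

move_arm(commands=[{"hand": 0,"travel": [0,0,0],"twist": [0,0,0]},{"hand": 0,"travel": [0,0,0],"twist": [0,0,0]},{"hand": 0,"travel": [0,0,0],"twist": [0,0,0]}])

```text
time: 13.88
position: [0.4219, -0.1362, 0.1122]
tool_rot: [0.975, -0.044, 0.217, -0.0]
ft_force: [-0.2, 0.8, -0.3]
grip_width: 0.0005
grip_force: 0.0
```

```bash
python3 g.py "(-26,92,105)"
python3 - <<'E'
from h import *
c=grab("wrist");o=robot.get_obs();im=c["frame"];H,S,V=cv2.split(cv2.cvtColor(im,cv2.COLOR_RGB2HSV))
y=((H>18)&(H<32)&(S>170)&(V>110)).astype(np.uint8);y[250:]=0
k,_,st,ce=cv2.connectedComponentsWithStats(y)
exec(open("g.py").read().split("p=(o")[0].split("import sys")[1])
for i in range(1,k):
    if st[i][4]>60:
        for q in((st[i][0],ce[i][1]),ce[i]):
            P=plane(c,*q,.1);print(st[i],q,((P[:2]@[1,1j]-m)*s.conj()*1e3).round(1))
E
```

```text
TCP rel. mouth mm: x -76.2 y 91.1 z(world) 112.2 tilt 25.0 side 1.3 yawerr 0.8
[-0.76  0.52  2.3   1.65  0.28 -0.7 ] [-0.2  0.8 -0.3] 13.8833
travel cm [ 4.25 -0.01  2.78]
[ 333  143   58   47 1798] (np.int32(333), np.float64(166.51056729699667)) (-17.8+63.6j)
[ 333  143   58   47 1798] [357.07174638 166.5105673 ] (-17.7+51.9j)
```

move_arm(commands=[{"hand": 0,"travel": [1.4,0,0.9],"twist": [0,0,0]},{"hand": 0,"travel": [1.4,0,0.9],"twist": [0,0,0]},{"hand": 0,"travel": [1.4,0,0.9],"twist": [0,0,0]},{"hand": 0,"travel": [0,0,0],"twist": [0,0,0]},{"hand": 0,"travel": [0,0,0],"twist": [0,0,0]}])

```text
time: 14.35
position: [0.4712, -0.1409, 0.1056]
tool_rot: [0.975, -0.045, 0.217, 0.0]
ft_force: [0.1, -0.5, 0.0]
grip_width: 0.0005
grip_force: 0.0
```

```bash
python3 g.py "(-26,25,107)"
```

```text
TCP rel. mouth mm: x -26.7 y 91.4 z(world) 105.6 tilt 25.0 side 1.3 yawerr 0.7
[-0.67  0.55  2.19  1.42  0.25 -0.38] [ 0.1 -0.5  0. ] 14.35
travel cm [ 0.1   6.63 -0.25]
```

Sweeping toward −y.

move_arm(commands=[{"hand": 0,"travel": [0,1,0],"twist": [0,0,0]},{"hand": 0,"travel": [0,1,0],"twist": [0,0,0]},{"hand": 0,"travel": [0,1,0],"twist": [0,0,0]},{"hand": 0,"travel": [0,1,0],"twist": [0,0,0]},{"hand": 0,"travel": [0,0,0],"twist": [0,0,0]}])

```text
time: 14.77
position: [0.4663, -0.1817, 0.1048]
tool_rot: [0.975, -0.046, 0.216, 0.0]
ft_force: [0.3, 0.1, -0.0]
grip_width: 0.0005
grip_force: 0.0
```

move_arm(commands=[{"hand": 0,"travel": [0,1,0],"twist": [0,0,0]},{"hand": 0,"travel": [0,1,0],"twist": [0,0,0]},{"hand": 0,"travel": [0,0.8,0],"twist": [0,0,0]},{"hand": 0,"travel": [0,0,0],"twist": [0,0,0]},{"hand": 0,"travel": [0,0,0],"twist": [0,0,0]}])

```text
time: 15.18
position: [0.4639, -0.2071, 0.1042]
tool_rot: [0.975, -0.045, 0.216, -0.001]
ft_force: [0.8, -0.2, 0.5]
grip_width: 0.0003
grip_force: 0.0
```

```bash
python3 g.py
cat > k.py <<'E'
from h import *
exec(open("g.py").read().split("p=(o")[0].split("import sys")[1])
c=grab("wrist","wk.png");im=c["frame"];H,S,V=cv2.split(cv2.cvtColor(im,cv2.COLOR_RGB2HSV))
y=((H>18)&(H<32)&(S>170)&(V>110)).astype(np.uint8);y[250:]=0
k,_,st,ce=cv2.connectedComponentsWithStats(y)
for i in range(1,k):
    if st[i][4]>60:
        for z in(.05,.063,.1):
            P=[plane(c,u,ce[i][1],z) for u in(st[i][0],st[i][0]+st[i][2])];print(st[i],z,[((p[:2]@[1,1j]-m)*s.conj()*1e3).round(1) for p in P])
E
python3 k.py
```

```text
TCP rel. mouth mm: x -27.4 y 24.8 z(world) 104.2 tilt 24.9 side 1.4 yawerr 0.7
[-0.82  0.56  2.13  1.19  0.32 -0.28] [ 0.8 -0.2  0.5] 15.1833
[247 244 114   6 430] 0.05 [np.complex128(-5.7+42.4j), np.complex128(-5-24j)]
[247 244 114   6 430] 0.063 [np.complex128(-6.7+41.1j), np.complex128(-6-21.4j)]
[247 244 114   6 430] 0.1 [np.complex128(-9.5+37.5j), np.complex128(-8.9-13.8j)]
```

The yellow now spans jig y +41 to −24, so the keeper looks shut. I'll retreat and check.

move_arm(commands=[{"hand": 0,"travel": [0.8,0,-1.9],"twist": [0,0,0]},{"hand": 0,"travel": [0.8,0,-1.9],"twist": [0,0,0]},{"hand": 0,"travel": [0.8,0,-1.9],"twist": [0,0,0]},{"hand": 0,"travel": [-2,0,-2],"twist": [0,0,0]},{"hand": 0,"travel": [-2,0,-2],"twist": [0,0,0]}])

```text
time: 15.65
position: [0.4094, -0.2034, 0.1865]
tool_rot: [0.975, -0.043, 0.217, -0.0]
ft_force: [0.1, -0.4, -0.4]
grip_width: 0.0008
grip_force: 0.0
```

move_arm(commands=[{"hand": 0,"travel": [-2,0,-1],"twist": [0,0,0]},{"hand": 0,"travel": [-2,0,-1],"twist": [0,0,0]},{"hand": 0,"travel": [0,0,0],"twist": [0,0,0]},{"hand": 0,"travel": [0,0,0],"twist": [0,0,0]},{"hand": 0,"travel": [0,0,0],"twist": [0,0,0]}])

```text
time: 16.07
position: [0.3651, -0.2003, 0.1868]
tool_rot: [0.975, -0.045, 0.217, -0.0]
ft_force: [0.3, -0.7, 0.3]
grip_width: 0.0008
grip_force: 0.0
```

```bash
python3 g.py; python3 k.py
```

```text
TCP rel. mouth mm: x -126.4 y 21.7 z(world) 186.8 tilt 25.0 side 1.4 yawerr 0.7
[-1.04  0.28  2.26  0.84  0.5  -0.11] [ 0.3 -0.7  0.3] 16.0667
[ 259  135   90   25 1127] 0.05 [np.complex128(-9.9+39.2j), np.complex128(-9.5-36.4j)]
[ 259  135   90   25 1127] 0.063 [np.complex128(-14.7+38.3j), np.complex128(-14.3-34j)]
[ 259  135   90   25 1127] 0.1 [np.complex128(-28.4+35.7j), np.complex128(-28-27.3j)]
```

View pics/wk.png

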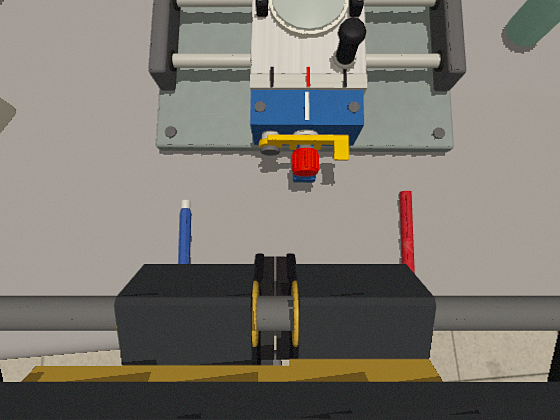

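The keeper lies level across the pin's neck, with its tab at (342,148). The knob is home at (305,161) and the red and white lines meet at u≈308. The arm touches nothing, so I'm handing in.

```bash
python3 -c "
from rig import robot
print(robot.hand_in())"
```

```text
the job is handed in; nothing more can be done
None
```

The jig is set at its centre station, with the index pin pushed home and the keeper down across its neck, and I handed it in at about 16 s with the arm clear; no verdict came back.

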